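# Hang the carnival arm cuffs and dispense one gem for each

### The arm

A 6-joint arm with a two-finger parallel gripper is mounted at the origin on the work surface. World frame = base frame: x ahead of the robot, y to its left, z up, the work surface at z = 0. Lengths are in m, angles in rad, forces in N, time in s.
With the tool pointing down it reaches from about 0.35 to 0.775 m from the base axis. Payload 5.5 kg.
Tool frame: the origin (TCP) lies at the very end of the fingers, on their centre line; the grasp point (between the pads) lies 19 mm behind it (grip_point_offset is the distance from the TCP to the grasp point, in m); z points along the fingers, y is the direction in which the jaws open and shut (so a half turn about z gives the same grasp; the last joint's range is limited). The gripper opens to 85 mm and grips with 20 to 120 N. Pads are 22 mm wide; open, the fingers measure 114 mm over their backs; the gripper's body (76 mm by 85 mm) begins 54 mm behind the grasp point. The pads swing forward as they close: fully open they stand 13 mm farther back than shut.
Start: joints at [-1.389, 0.313, 0.046, 1.304, 0, 1.431], TCP at [0.182, -0.546, 0.231] pointing down, gripper open.
Joint ranges: [-2.76, 2.76], [-0.86, 1.69], [-1.03, 1.26], [-2.2, 2.34], [-1.47, 1.5], [-3.14, 3.14]. Speed limits (rad/s): [2.57, 2.57, 3.14, 3.14, 3.14, 3.14].

### API

Orientations are given as a unit quaternion [w, x, y, z].
In Python, from workcell import * gives the robot as it stands.
- The arm moves only by the shell command python3 -m crank 'ROWS' [OPENING] [FORCE]. ROWS is a JSON object of lists of equal length, an entry for each row: "travel": the shift along the tool's x, y, z in units of 40 mm (1.0 is 40 mm), a list of three; "turn": the turn about the tool's z in rad. In form: {"travel": [[x, y, z], ...], "turn": [turn, ...]}. A call has 1 to 5 rows; each row is the pose to reach, as a shift and turn from the pose commanded when the call began, along the tool's axes at that moment; what a row does not reach only later rows make up. A row lasts 1/12 s, in which the tool goes at most 41.7 mm and 7.16 degrees, less where a joint would pass 70% of its speed; a pose out of reach is approached as far as the arm can. A call with a gripper value outside its range is refused whole. OPENING is the finger opening in mm, from 0 to 85.4, set as the call begins (- or left out, the last holds). The fingers move at their own pace and stop on an object; FORCE is the grip in N (left out, the last holds). Time passes only in rows, so rows that repeat a pose let the fingers close. It gives the time, the measured TCP pose, the force and the opening at its end, in the units of the state.
- get_state(): the state, without advancing time (a new reading comes with each control period).
- read_camera(name): name is "scene" or "top" or "wrist"; returns a dict with "image" (420x560x3 uint8, red, green, blue), "K" (3x3 intrinsics, pixels), "R" (3x3) and "t" (3): a world point X has camera coordinates R X + t. Camera axes: x right, y down, z forward; pixel columns grow to the right and rows downward; lengths in m; the calibration is good to about 2 mm. A picture is of the moment at which its call begins. There is no depth.
- hand_in(): hands the job in, once; it reports no verdict.
The state is a dict: "clock": time; "joint_pos": joint angles; "qvel": joint speeds; "tau": joint torques, N m; "tcp_pos": TCP position; "orientation": TCP orientation; "wrist_force": force on the tool from outside, world axes, zero at the start; "ft_torque": the same for the moment, N m; "finger_gap": finger opening in m.
Only numpy, scipy, OpenCV 4.12 (cv2) and the standard library are available. Lean on these libraries where they do the work, as an engineer would, in place of code of your own. Each camera call takes 0.05 s, during which the arm holds its last target. There are 200 camera calls.

### The job

Make up tonight's gluing batch: hang every yellow arm cuff that stands on the table on the drying hook beside the orange one, so that all hang upright on its arm and none falls off. Set the gem tray flat under the dispenser's spout and work the sprung lever so that it drops exactly one gem into the tray for each yellow cuff, no more and no fewer (the rest stay in the magazine); then put the tray with its gems flat on the middle of the green mat. Leave the spool and the bead jar where they are.

Things in the scene. Friction and masses are not known exactly. Their poses are not given: they have to be found in the camera images.
- cuff1: yellow arm cuff, stiff arch (inverted U) 80 wide (its x), 34 deep (y), on two feet; origin on the ground midway between them, z up. Legs at x +-37; flat crown 30 x 30, underside z 56, top z 61; on it a green grip post 16 (x) x 14 (y) from z 61 to 102, to be taken from above. 80 g; front and back alike. 2 to 4 of the 4 are present
- cuff2: yellow arm cuff, stiff arch (inverted U) 80 wide (its x), 34 deep (y), on two feet; origin on the ground midway between them, z up. Legs at x +-37; flat crown 30 x 30, underside z 56, top z 61; on it a green grip post 16 (x) x 14 (y) from z 61 to 102, to be taken from above. 80 g; front and back alike. 2 to 4 of the 4 are present
- cuff3: yellow arm cuff, stiff arch (inverted U) 80 wide (its x), 34 deep (y), on two feet; origin on the ground midway between them, z up. Legs at x +-37; flat crown 30 x 30, underside z 56, top z 61; on it a green grip post 16 (x) x 14 (y) from z 61 to 102, to be taken from above. 80 g; front and back alike. 2 to 4 of the 4 are present
- cuff4: yellow arm cuff, stiff arch (inverted U) 80 wide (its x), 34 deep (y), on two feet; origin on the ground midway between them, z up. Legs at x +-37; flat crown 30 x 30, underside z 56, top z 61; on it a green grip post 16 (x) x 14 (y) from z 61 to 102, to be taken from above. 80 g; front and back alike. 2 to 4 of the 4 are present
- first_cuff: orange cuff of the same shape and size as the yellow ones, already hanging on the hook's arm near the post; it must stay hanging
- hook: drying hook, fixed: base 80 x 290 x 12; a post at y +133 carries one level flat arm along its y, 24 wide (x), 12 high, top at z 136, clear from y -133 (upturned tip to z 154) to +125. Origin under its centre. A hung cuff's crown rests on the arm, its x across the arm: cuff origin at x 0, z 80 of the hook. Five cuffs fit if set 40 mm apart
- hook_arm (a point): middle of the top face of the hook's arm, 136 mm above the table
- dispenser: gem dispenser, fixed: base 104 x 60; clear magazine 41 x 41 about the origin's vertical, top z 151; origin on the table. Spout on its -x side (base front x -28, chute to x -62), lever on its +x side. Tray's place: tray x along dispenser x, fin away from it, tray origin at x -95, y 0 (within 10 mm), end wall under the chute: set it down 25 mm farther out, slide it in
- spout (a point): lower end of the sloping chute, 44 mm above the table (its underside there is at 41 mm); axes as the dispenser. Gems slide off it towards -x into the tray
- lever (a joint): lever angle: 0 = up (rest), 0.5 = fully down. A full press pushes the lowest gem onto the chute (it drops at about 0.45; press beyond 0.47); let it come right up to 0 before the next. A part stroke neither loses nor doubles a gem. Springs back; takes about 2 N at the paddle to start, 8 N fully down
- lever_pad (a point): middle of the top face of the red paddle (40 x 34 mm); it moves with the lever, 47 mm down over the full stroke, on a pivot 92 mm nearer the magazine; about 150 mm above the table at rest. Press it from above with shut fingers
- tray: blue open gem tray 100 (x) x 76 (y) x 26 mm, wall and floor 3 mm, 120 g; origin under its centre. Orange grip fin at its -x end, centred at x = -56: 12 (x) x 30 (y) mm, from the table to z 66. Take the fin from above, fingers closing along x
- mat: green mat, fixed, 140 (x) x 104 (y) x 3 mm; origin at the centre of its underside
- gem1: green gem, slick disc 30 mm across, 9 mm thick, 10 g; origin at the centre of its underside. Number 1 from the bottom of the six stacked in the magazine (lowest at z 78); they come out in this order
- gem2: green gem, slick disc 30 mm across, 9 mm thick, 10 g; origin at the centre of its underside. Number 2 from the bottom of the six stacked in the magazine (lowest at z 78); they come out in this order
- gem3: green gem, slick disc 30 mm across, 9 mm thick, 10 g; origin at the centre of its underside. Number 3 from the bottom of the six stacked in the magazine (lowest at z 78); they come out in this order
- gem4: green gem, slick disc 30 mm across, 9 mm thick, 10 g; origin at the centre of its underside. Number 4 from the bottom of the six stacked in the magazine (lowest at z 78); they come out in this order
- gem5: green gem, slick disc 30 mm across, 9 mm thick, 10 g; origin at the centre of its underside. Number 5 from the bottom of the six stacked in the magazine (lowest at z 78); they come out in this order
- gem6: green gem, slick disc 30 mm across, 9 mm thick, 10 g; origin at the centre of its underside. Number 6 from the bottom of the six stacked in the magazine (lowest at z 78); they come out in this order
- spool: wooden thread spool 52 mm across, 55 mm high, bystander
- beads: amber jar of beads, 60 mm across, bystander

How it is judged:
On the way, in this order (a step that is already met when the one before it is completed fails the run):
1. the tray stands flat under the spout (x of tray in the frame of dispenser between -0.11 and -0.08 m and y of tray in the frame of dispenser between -0.018 and 0.018 m and z of tray in the frame of dispenser below 0.01 m and angle between tray's own z axis and vertical below 0.1 rad and angle between the x axis of tray and the x axis of dispenser, either way round below 0.25 rad and linear speed of tray below 0.02 m/s), for 0.2 s.
2. one gem for each yellow cuff lies in the tray, the tray under the spout (x of tray in the frame of dispenser between -0.11 and -0.08 m and y of tray in the frame of dispenser between -0.018 and 0.018 m and z of tray in the frame of dispenser below 0.01 m and angle between tray's own z axis and vertical below 0.1 rad and angle between the x axis of tray and the x axis of dispenser, either way round below 0.25 rad and x of gem1 in the frame of tray between -0.047 and 0.047 m and y of gem1 in the frame of tray between -0.036 and 0.036 m and z of gem1 in the frame of tray between -0.002 and 0.03 m and x of gem2 in the frame of tray between -0.047 and 0.047 m and y of gem2 in the frame of tray between -0.036 and 0.036 m and z of gem2 in the frame of tray between -0.002 and 0.03 m and ((height (world z) of dispenser below 5 m and height (world z) of each of cuff1, cuff2 above 5 m) or (height (world z) of dispenser below 5 m and height (world z) of each of cuff1, cuff3 above 5 m) or (height (world z) of dispenser below 5 m and height (world z) of each of cuff1, cuff4 above 5 m) or (height (world z) of dispenser below 5 m and height (world z) of each of cuff2, cuff3 above 5 m) or (height (world z) of dispenser below 5 m and height (world z) of each of cuff2, cuff4 above 5 m) or (height (world z) of dispenser below 5 m and height (world z) of each of cuff3, cuff4 above 5 m) or (x of gem3 in the frame of tray between -0.047 and 0.047 m and y of gem3 in the frame of tray between -0.036 and 0.036 m and z of gem3 in the frame of tray between -0.002 and 0.03 m)) and ((height (world z) of dispenser below 5 m and height (world z) of cuff1 above 5 m) or (height (world z) of dispenser below 5 m and height (world z) of cuff2 above 5 m) or (height (world z) of dispenser below 5 m and height (world z) of cuff3 above 5 m) or (height (world z) of dispenser below 5 m and height (world z) of cuff4 above 5 m) or (x of gem4 in the frame of tray between -0.047 and 0.047 m and y of gem4 in the frame of tray between -0.036 and 0.036 m and z of gem4 in the frame of tray between -0.002 and 0.03 m))), for 0.2 s.
At the end, for the whole second after the job is handed in: All cuffs hang upright (0.2 rad), at rest, crowns on the hook's arm; one gem per yellow cuff lies in the tray, the others are in the magazine, lever up; the tray stands flat, at rest, on the green mat, its centre within 35 mm (mat's x) and 30 mm (y) of the mat's centre (x of cuff1 in the frame of hook between -0.02 and 0.02 m and y of cuff1 in the frame of hook between -0.128 and 0.125 m and z of cuff1 in the frame of hook between 0.072 and 0.09 m and angle between each of cuff1, cuff2, cuff3, cuff4, first_cuff's own z axis and vertical below 0.2 rad and linear speed of each of cuff1, cuff2, cuff3, cuff4, first_cuff below 0.03 m/s and x of cuff2 in the frame of hook between -0.02 and 0.02 m and y of cuff2 in the frame of hook between -0.128 and 0.125 m and z of cuff2 in the frame of hook between 0.072 and 0.09 m and x of cuff3 in the frame of hook between -0.02 and 0.02 m and y of cuff3 in the frame of hook between -0.128 and 0.125 m and z of cuff3 in the frame of hook between 0.072 and 0.09 m and x of cuff4 in the frame of hook between -0.02 and 0.02 m and y of cuff4 in the frame of hook between -0.128 and 0.125 m and z of cuff4 in the frame of hook between 0.072 and 0.09 m and x of first_cuff in the frame of hook between -0.02 and 0.02 m and y of first_cuff in the frame of hook between -0.128 and 0.125 m and z of first_cuff in the frame of hook between 0.072 and 0.09 m and x of gem1 in the frame of tray between -0.047 and 0.047 m and y of gem1 in the frame of tray between -0.036 and 0.036 m and z of gem1 in the frame of tray between -0.002 and 0.03 m and x of gem2 in the frame of tray between -0.047 and 0.047 m and y of gem2 in the frame of tray between -0.036 and 0.036 m and z of gem2 in the frame of tray between -0.002 and 0.03 m and ((height (world z) of dispenser below 5 m and height (world z) of each of cuff1, cuff2 above 5 m) or (height (world z) of dispenser below 5 m and height (world z) of each of cuff1, cuff3 above 5 m) or (height (world z) of dispenser below 5 m and height (world z) of each of cuff1, cuff4 above 5 m) or (height (world z) of dispenser below 5 m and height (world z) of each of cuff2, cuff3 above 5 m) or (height (world z) of dispenser below 5 m and height (world z) of each of cuff2, cuff4 above 5 m) or (height (world z) of dispenser below 5 m and height (world z) of each of cuff3, cuff4 above 5 m) or (x of gem3 in the frame of tray between -0.047 and 0.047 m and y of gem3 in the frame of tray between -0.036 and 0.036 m and z of gem3 in the frame of tray between -0.002 and 0.03 m)) and ((height (world z) of dispenser below 5 m and height (world z) of cuff1 above 5 m) or (height (world z) of dispenser below 5 m and height (world z) of cuff2 above 5 m) or (height (world z) of dispenser below 5 m and height (world z) of cuff3 above 5 m) or (height (world z) of dispenser below 5 m and height (world z) of cuff4 above 5 m) or (x of gem4 in the frame of tray between -0.047 and 0.047 m and y of gem4 in the frame of tray between -0.036 and 0.036 m and z of gem4 in the frame of tray between -0.002 and 0.03 m)) and (not ((height (world z) of dispenser below 5 m and height (world z) of each of cuff1, cuff2 above 5 m) or (height (world z) of dispenser below 5 m and height (world z) of each of cuff1, cuff3 above 5 m) or (height (world z) of dispenser below 5 m and height (world z) of each of cuff1, cuff4 above 5 m) or (height (world z) of dispenser below 5 m and height (world z) of each of cuff2, cuff3 above 5 m) or (height (world z) of dispenser below 5 m and height (world z) of each of cuff2, cuff4 above 5 m) or (height (world z) of dispenser below 5 m and height (world z) of each of cuff3, cuff4 above 5 m)) or (x of gem3 in the frame of dispenser between -0.015 and 0.015 m and z of gem3 in the frame of dispenser above 0.07 m)) and (not ((height (world z) of dispenser below 5 m and height (world z) of cuff1 above 5 m) or (height (world z) of dispenser below 5 m and height (world z) of cuff2 above 5 m) or (height (world z) of dispenser below 5 m and height (world z) of cuff3 above 5 m) or (height (world z) of dispenser below 5 m and height (world z) of cuff4 above 5 m)) or (x of gem4 in the frame of dispenser between -0.015 and 0.015 m and z of gem4 in the frame of dispenser above 0.07 m)) and x of gem5 in the frame of dispenser between -0.015 and 0.015 m and z of each of gem5, gem6 in the frame of dispenser above 0.07 m and x of gem6 in the frame of dispenser between -0.015 and 0.015 m and value of joint lever below 0.05 rad and x of tray in the frame of mat between -0.035 and 0.035 m and y of tray in the frame of mat between -0.03 and 0.03 m and z of tray in the frame of mat below 0.01 m and angle between tray's own z axis and vertical below 0.06 rad and linear speed of tray below 0.02 m/s); the robot touches nothing.
It fails at once if the orange cuff is knocked off the hook (z of first_cuff in the frame of hook below 0.05 m).
It fails at once if the spool is pushed away or knocked over (distance of spool from where it was at the start of the episode above 0.05 m or angle between spool's own z axis and vertical above 0.6 rad).
It fails at once if the bead jar is pushed away or knocked over (distance of beads from where it was at the start of the episode above 0.05 m or angle between beads's own z axis and vertical above 0.6 rad).
Of cuff1, cuff2, cuff3, cuff4 only 2 to 4 are there at a start; the rules pass over those that are not, and their reading is None.
At some moment in a run one of tray, cuff1, cuff2, cuff3, cuff4 may be knocked a few centimetres aside while the robot is not near it.
It also fails if it takes over 210 s, if anything falls off the work surface, if the arm or the gripper's body presses on something with over 40 N, if the wrist force passes 120 N, or if a joint passes its speed limit or range.

## Working session

There is one attempt and no reset: what is moved stays moved. The work goes in short steps, Python scripts to look and compute and a shell command to move; the robot and the scene stay as the last step left them, time stands still between calls to the robot, and variables do not carry over. Pictures are saved under pics/ and viewed, about 12 in all and at most 16, crops included, and the job is handed in when it is done.

```bash
ls; mkdir -p pics; cat > h.py <<'E'
from workcell import *
import numpy as np, cv2
def snap(n,f):
    c=read_camera(n); cv2.imwrite('pics/'+f,c['image'][:,:,::-1]); np.savez('pics/'+f+'.npz',**c); return c
def ray(c,u,v,z):
    K,R,t=c['K'],c['R'],c['t']; o=-R.T@t; d=R.T@np.linalg.inv(K)@np.array([u,v,1.]); s=(z-o[2])/d[2]; return o+s*d
def proj(c,X):
    p=c['K']@(c['R']@np.array(X)+c['t']); return p[:2]/p[2]
E
python3 - <<'E'
from h import *
print(get_state())
a=snap('top','top1.png');b=snap('scene','scene1.png')
for c in (a,b): print(c['K'],-c['R'].T@c['t'],c['R'])
E
```

```text
pics
{'clock': 0.0, 'joint_pos': array([-1.38858377e+00,  3.14000743e-01,  4.49859798e-02,  1.30360586e+00,
        1.60512047e-05,  1.43121545e+00]), 'qvel': array([ 0.00047026,  0.0008326 , -0.00040488,  0.00111626,  0.0004712 ,
       -0.00037737]), 'tau': array([ 5.08412631e-04, -4.80629325e+01,  2.98530900e+01,  1.95411901e-02,
       -1.64716389e-04,  1.65743779e-05]), 'tcp_pos': array([ 0.18176704, -0.54497716,  0.23041154]), 'orientation': array([-9.12112127e-04,  9.87083614e-01,  1.60203331e-01, -1.14179558e-05]), 'wrist_force': array([ 0.38976003,  0.20525042, -0.63886793]), 'ft_torque': array([-0.03646031, -0.03128335, -0.0553953 ]), 'finger_gap': 0.08565109462366594}
[[461.36346678   0.         279.02219831]
 [  0.         461.36346678 214.01620727]
 [  0.           0.           1.        ]] [0.44934596 0.03194816 1.41338387] [[-0.0032336  -0.99964544 -0.02642982]
 [-0.99696046  0.00528004 -0.07773011]
 [ 0.0778421   0.02609814 -0.99662405]]
[[463.95802609   0.         277.61699537]
 [  0.         463.95802609 206.79000385]
 [  0.           0.           1.        ]] [1.02167543 0.82995451 0.84308562] [[-0.86471639  0.50177471  0.02208402]
 [ 0.2989326   0.54949293 -0.78019025]
 [-0.40361475 -0.66804166 -0.62515236]]
```

View pics/top1.png

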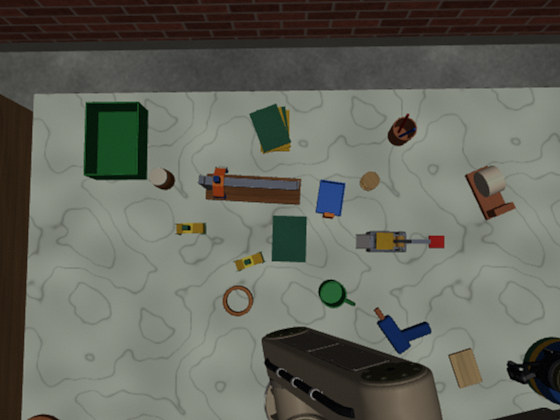

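View pics/scene1.png

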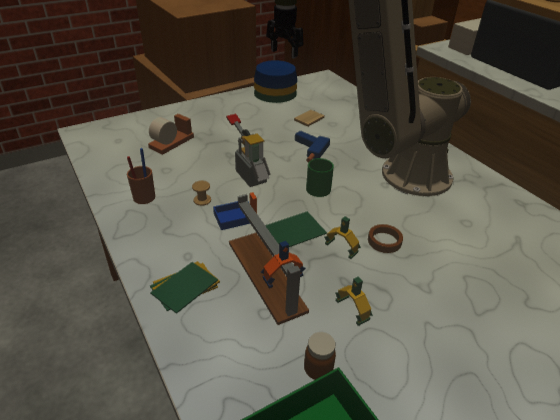

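Top view: two yellow cuffs (190,228) and (250,262), hook (250,188) with post on the left, tray (330,197) with fin below, mat (289,239), dispenser (390,241) with paddle at (436,241), spool (369,181), jar (162,177). Scene view agrees. Now measuring.

```bash
python3 - <<'E'
from h import *
c=dict(np.load('pics/top1.png.npz')); im=c['image']; hsv=cv2.cvtColor(im,cv2.COLOR_RGB2HSV)
def m(lo,hi,box):
    k=cv2.inRange(hsv,np.array(lo),np.array(hi)); r=np.zeros_like(k); x0,y0,x1,y1=box; r[y0:y1,x0:x1]=k[y0:y1,x0:x1]; return r
def rep(n,lo,hi,box,z,minA=8):
    k=m(lo,hi,box); cs,_=cv2.findContours(k,0,2)
    if not cs: print(n,'none');return
    for q in [max(cs,key=cv2.contourArea)] if minA else cs:
        (u,v),wh,a=cv2.minAreaRect(q); pts=cv2.boxPoints(((u,v),wh,a)); w=[ray(c,*p,z)[:2] for p in pts]
        e=[w[1]-w[0],w[2]-w[1]]; e.sort(key=np.linalg.norm)
        print(n,(round(u),round(v)),cv2.contourArea(q),ray(c,u,v,z)[:2].round(3),'long',np.linalg.norm(e[1]).round(3),'short',np.linalg.norm(e[0]).round(3),'ang',np.degrees(np.arctan2(e[1][1],e[1][0])).round(1))
rep('cuffA',(18,120,60),(32,255,255),(170,215,215,245),.055)
rep('cuffB',(18,120,60),(32,255,255),(230,245,270,280),.055)
rep('postA',(40,80,30),(90,255,255),(170,215,215,245),.102)
rep('postB',(40,80,30),(90,255,255),(230,245,270,280),.102)
rep('tray',(100,120,40),(130,255,255),(305,170,355,225),.026)
rep('fin',(3,120,60),(18,255,255),(315,208,345,225),.066)
rep('mat',(60,60,20),(95,255,255),(265,205,315,270),.003)
rep('base',(3,80,40),(20,200,255),(195,170,310,210),.012)
rep('arm',(0,0,60),(179,45,255),(205,172,303,195),.136)
rep('paddle',(0,150,60),(5,255,255),(420,230,450,255),.150)
rep('disp',(0,0,40),(179,60,150),(350,225,420,255),.05)
rep('mag',(18,100,60),(34,255,255),(360,225,415,255),.151)
k=im[160:270,170:450]; cv2.imwrite('pics/crop1.png',cv2.resize(k,None,fx=2.85,fy=2.85,interpolation=2)[:,:,::-1])
E
```

```text
cuffA (190, 228) 231.0 [0.516 0.332] long 0.08 short 0.029 ang -87.7
cuffB (249, 261) 230.0 [0.417 0.157] long 0.079 short 0.029 ang -71.0
postA (184, 227) 18.5 [0.516 0.337] long 0.014 short 0.011 ang -90.3
postB (247, 262) 17.5 [0.417 0.158] long 0.016 short 0.012 ang -71.8
tray (330, 197) 731.5 [ 0.607 -0.086] long 0.099 short 0.075 ang -8.9
fin (328, 215) 29.5 [ 0.551 -0.076] long 0.029 short 0.012 ang -90.3
mat (288, 238) 1428.0 [0.484 0.04 ] long 0.137 short 0.101 ang 179.6
base (253, 188) 1899.0 [0.638 0.148] long 0.288 short 0.083 ang -94.5
arm (261, 183) 578.0 [0.636 0.116] long 0.209 short 0.025 ang -93.7
paddle (436, 242) 142.5 [ 0.471 -0.36 ] long 0.038 short 0.03 ang -90.2
disp (384, 240) 2001.0 [ 0.479 -0.242] long 0.202 short 0.085 ang -90.3
mag (390, 240) 299.0 [ 0.474 -0.235] long 0.073 short 0.046 ang -90.2
```

View pics/crop1.png

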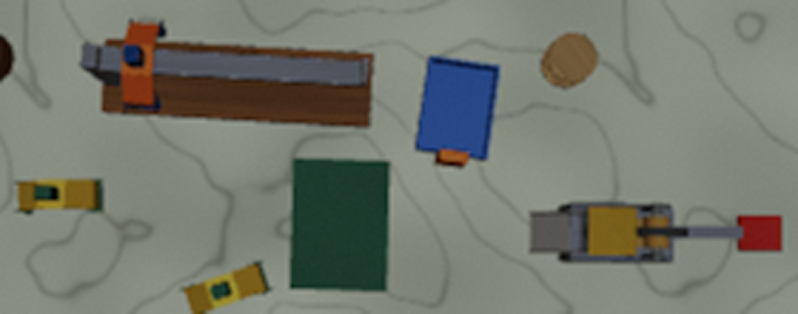

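```bash
cat >> h.py <<'E'
def psi():
    w,x,y,z=get_state()['orientation']; return np.arctan2(2*(x*y+w*z),1-2*(y*y+z*z))
def rel(x,y,z,psideg=None):
    "shift (units of 40 mm, tool axes) and turn needed to reach a TCP pose"
    s=get_state(); w,a,b,c=s['orientation']
    R=np.array([[1-2*(b*b+c*c),2*(a*b-w*c),2*(a*c+w*b)],[2*(a*b+w*c),1-2*(a*a+c*c),2*(b*c-w*a)],[2*(a*c-w*b),2*(b*c+w*a),1-2*(a*a+b*b)]])
    d=R.T@(np.array([x,y,z])-s['tcp_pos'])/.04
    t=0 if psideg is None else -((np.radians(psideg)-psi()+np.pi)%(2*np.pi)-np.pi)
    print('clock',round(s['clock'],1),'tcp',s['tcp_pos'].round(4),'psi',np.degrees(psi()).round(1),'gap',s['finger_gap'].round(4),'F',s['wrist_force'].round(1),'| travel',d.round(2),'turn',round(t,3))
E
python3 - <<'E'
from h import *
c=dict(np.load('pics/top1.png.npz'))
for n,u,v,z in [('chute end',170+530/2.85,160+232/2.85,.044),('base frontL',170+571/2.85,160+205/2.85,.02),('base rearR',170+671/2.85,160+260/2.85,.02),('firstcuff',170+140/2.85,160+64/2.85,.141),('armtip',170+368/2.85,160+70/2.85,.15)]: print(n,ray(c,u,v,z).round(3))
E
M="python3 -m crank"
$M '{"travel":[[0.84,-0.63,0],[1.68,-1.26,0],[2.52,-1.89,0],[3.36,-2.52,0],[4.2,-3.15,0]],"turn":[0,0,0,0,0]}' 60
$M '{"travel":[[0.84,-0.63,0],[1.68,-1.26,0],[2.52,-1.89,0],[3.36,-2.52,0],[4.2,-3.15,0]],"turn":[0,0,0,0,0]}'
$M '{"travel":[[0.28,-0.85,0],[0.55,-1.7,0],[0.82,-2.55,0],[1.1,-3.4,0],[1.37,-4.25,0]],"turn":[0,0,0,0,0]}'
$M '{"travel":[[0.28,-0.85,0],[0.55,-1.7,0],[0.82,-2.55,0],[1.1,-3.4,0],[1.37,-4.25,0]],"turn":[0,0,0,0,0]}'
for i in 1 2 3 4 5; do $M '{"travel":[[0,0,0],[0,0,0],[0,0,0],[0,0,0],[0,0,0]],"turn":[-0.12,-0.24,-0.36,-0.48,-0.6]}'; done
python3 - <<'E'
from h import *
rel(.417,.157,.2,199)
E
```

```text
chute end [ 0.474 -0.159  0.044]
base frontL [ 0.503 -0.206  0.02 ]
base rearR [ 0.445 -0.309  0.02 ]
firstcuff [0.638 0.232 0.141]
armtip [0.629 0.009 0.15 ]
clock: 0.52
tcp_pos: [0.3009, -0.3723, 0.2308]
orientation: [-0.0, 0.987, 0.16, -0.0]
wrist_force: [0.7, -0.1, 0.9]
finger_gap: 0.0601
clock: 0.93
tcp_pos: [0.4195, -0.2009, 0.2311]
orientation: [-0.0, 0.987, 0.16, -0.0]
wrist_force: [-0.2, -0.3, 1.2]
finger_gap: 0.06
clock: 1.35
tcp_pos: [0.4167, -0.0226, 0.231]
orientation: [-0.0, 0.987, 0.16, -0.0]
wrist_force: [-0.0, -0.8, -0.1]
finger_gap: 0.0597
clock: 1.77
tcp_pos: [0.4148, 0.156, 0.2311]
orientation: [0.0, 0.987, 0.16, -0.0]
wrist_force: [0.1, -1.3, 1.0]
finger_gap: 0.0597
clock: 2.18
tcp_pos: [0.415, 0.1545, 0.2308]
orientation: [-0.0, 0.894, 0.448, -0.0]
wrist_force: [-0.2, 0.4, -0.0]
finger_gap: 0.0601
clock: 2.6
tcp_pos: [0.4151, 0.1542, 0.2309]
orientation: [-0.0, 0.722, 0.692, -0.0]
wrist_force: [0.4, -0.0, 0.5]
finger_gap: 0.0604
clock: 3.02
tcp_pos: [0.4151, 0.1542, 0.2309]
orientation: [-0.0, 0.485, 0.874, -0.0]
wrist_force: [0.3, 0.1, 0.1]
finger_gap: 0.0598
clock: 3.43
tcp_pos: [0.4151, 0.1542, 0.2309]
orientation: [-0.0, 0.205, 0.979, -0.0]
wrist_force: [0.3, -0.2, -0.2]
finger_gap: 0.0602
clock: 3.85
tcp_pos: [0.4151, 0.1542, 0.2309]
orientation: [-0.0, -0.093, 0.996, -0.0]
wrist_force: [0.3, -0.3, -0.6]
finger_gap: 0.06Traceback (most recent call last):
  File "<stdin>", line 2, in <module>
  File "h.py", line 17, in rel
    print('clock',round(s['clock'],1),'tcp',s['tcp_pos'].round(4),'psi',np.degrees(psi()).round(1),'gap',s['finger_gap'].round(4),'F',s['wrist_force'].round(1),'| travel',d.round(2),'turn',round(t,3))
                                                                                                         ^^^^^^^^^^^^^^^^^^^^^
AttributeError: 'float' object has no attribute 'round'
```

```bash
sed -i "s/s\['finger_gap'\].round(4)/round(float(s['finger_gap']),4)/" h.py
python3 - <<'E'
from h import *
rel(.417,.157,.2,199)
c=snap('wrist','w1.png'); print(-c['R'].T@c['t'])
for z in (.061,.102): print(z,proj(c,[.417,.157,z]))
E
```

```text
clock 3.9 tcp [0.4151 0.1542 0.2309] psi -169.3 gap 0.06 F [ 0.3 -0.3 -0.6] | travel [-0.06  0.06  0.77] turn -0.145
[0.3371734  0.13842062 0.37296931]
0.061 [285.81096299 194.08958228]
0.102 [286.29139393 206.10970333]
```

View pics/w1.png

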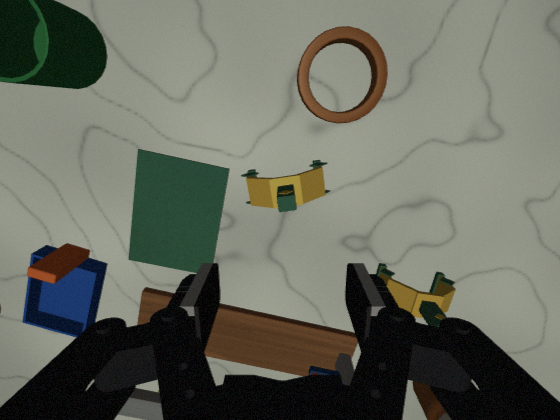

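Wrist view: cuff B's post top at (286,208), within 2 px of prediction; both cuffs visible, no third nearby. Descend and grip.

```bash
M="python3 -m crank"
$M '{"travel":[[-0.06,0.06,0.8],[-0.06,0.06,1.6],[-0.06,0.06,2.4],[-0.06,0.06,3.2],[-0.06,0.06,3.6]],"turn":[-0.07,-0.145,-0.145,-0.145,-0.145]}' 50 30
$M '{"travel":[[0,0,0.2],[0,0,0.42],[0,0,0.42],[0,0,0.42],[0,0,0.42]],"turn":[0,0,0,0,0]}'
$M '{"travel":[[0,0,0],[0,0,0],[0,0,0],[0,0,0],[0,0,0]],"turn":[0,0,0,0,0]}' 5 40
$M '{"travel":[[0,0,0],[0,0,0],[0,0,-0.1],[0,0,-0.4],[0,0,-0.8]],"turn":[0,0,0,0,0]}'
$M '{"travel":[[0,0,-1],[0,0,-2],[0,0,-3],[0,0,-3.5],[0,0,-3.6]],"turn":[0,0,0,0,0]}'
python3 -c "
from h import *
rel(.634,.115,.246,265.5)
c=snap('scene','s2.png')"
```

```text
clock: 4.32
tcp_pos: [0.4148, 0.1566, 0.0837]
orientation: [-0.002, -0.161, 0.987, -0.0]
wrist_force: [-0.8, 0.7, -0.2]
finger_gap: 0.0499
clock: 4.73
tcp_pos: [0.4185, 0.1573, 0.0716]
orientation: [0.001, -0.162, 0.987, -0.0]
wrist_force: [0.9, 0.5, 1.0]
finger_gap: 0.0501
clock: 5.15
tcp_pos: [0.4178, 0.1572, 0.0709]
orientation: [0.0, -0.162, 0.987, 0.0]
wrist_force: [-0.5, 0.2, 2.7]
finger_gap: 0.0156
clock: 5.57
tcp_pos: [0.4157, 0.1566, 0.1015]
orientation: [-0.002, -0.162, 0.987, -0.0]
wrist_force: [-0.2, -0.6, -1.6]
finger_gap: 0.0151
clock: 5.98
tcp_pos: [0.4194, 0.1574, 0.2509]
orientation: [0.004, -0.162, 0.987, -0.0]
wrist_force: [0.1, 0.2, -1.4]
finger_gap: 0.0151
clock 6.0 tcp [0.4194 0.1574 0.2509] psi -161.4 gap 0.0151 F [ 0.1  0.2 -1.4] | travel [-4.74 -2.72  0.16] turn -1.167
```

View pics/s2.png

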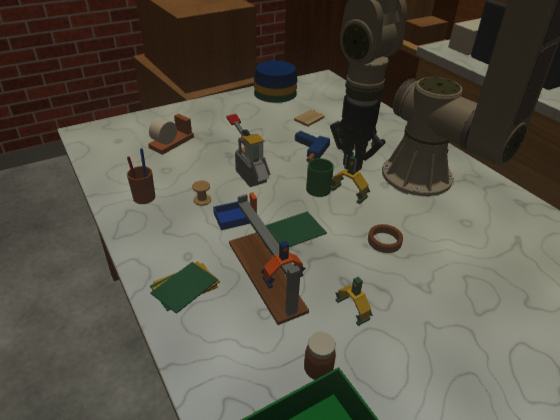

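Cuff held clear of the table at (350,180). Carry to the hook slot, turning over it.

```bash
M="python3 -m crank"
$M '{"travel":[[-0.5,-0.15,0],[-1,-0.3,0],[-1.6,-0.5,0],[-2.2,-0.65,0],[-2.63,-0.785,0]],"turn":[0,0,0,0,0]}'
$M '{"travel":[[-0.5,-0.15,0],[-1,-0.3,0],[-1.6,-0.5,0],[-2.2,-0.65,0],[-2.63,-0.785,0]],"turn":[0,0,0,0,0]}'
$M '{"travel":[[0,0,0],[0,0,0],[0,0,0],[0,0,0],[0,0,0]],"turn":[-0.12,-0.24,-0.36,-0.48,-0.585]}'
$M '{"travel":[[0,0,0],[0,0,0],[0,0,0],[0,0,0],[0,0,0]],"turn":[-0.12,-0.24,-0.36,-0.48,-0.585]}' >/dev/null
python3 -c "
from h import *
rel(.639,.165,.153,265.5)
c=snap('wrist','w2.png')
for p in ([.6355,.116,.136],[.6395,.165,.136],[.642,.21,.136]): print(proj(c,p))"
```

```text
clock: 6.45
tcp_pos: [0.5279, 0.1607, 0.2438]
orientation: [-0.002, -0.162, 0.987, -0.0]
wrist_force: [0.1, 0.2, -0.6]
finger_gap: 0.0154
clock: 6.87
tcp_pos: [0.6376, 0.1646, 0.2431]
orientation: [-0.002, -0.162, 0.987, -0.0]
wrist_force: [0.3, 0.6, -0.8]
finger_gap: 0.0149
clock: 7.28
tcp_pos: [0.6358, 0.1645, 0.2433]
orientation: [-0.002, -0.442, 0.897, 0.001]
wrist_force: [0.1, 1.1, -0.9]
finger_gap: 0.0151
clock 7.7 tcp [0.6358 0.1645 0.2434] psi -94.0 gap 0.0151 F [-0.2 -0.6 -1.2] | travel [-0.02 -0.09  2.26] turn 0.009
[276.24267283 150.34087148]
[275.84458688 212.14349633]
[276.90169226 262.90443538]
```

View pics/w2.png

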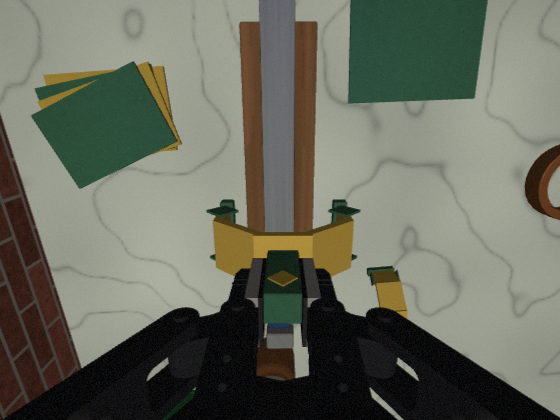

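Cuff is centred over the arm (cuff column 284, arm 278) and square; lower, release, lift.

```bash
M="python3 -m crank"
$M '{"travel":[[-0.02,-0.09,0.5],[-0.02,-0.09,1.0],[-0.02,-0.09,1.5],[-0.02,-0.09,1.9],[-0.02,-0.09,2.1]],"turn":[0,0,0,0,0]}'
$M '{"travel":[[0,0,0.1],[0,0,0.17],[0,0,0.17],[0,0,0.17],[0,0,0.17]],"turn":[0,0,0,0,0]}'
$M '{"travel":[[0,0,0],[0,0,0],[0,0,0],[0,0,0],[0,0,0]],"turn":[0,0,0,0,0]}' 36 40
$M '{"travel":[[0,0,-0.3],[0,0,-0.8],[0,0,-1.5],[0,0,-2.3],[0,0,-2.6]],"turn":[0,0,0,0,0]}' 
python3 - <<'E'
from h import *
rel(.516,.335,.20,182)
c=snap('top','top3.png'); im=c['image']; hsv=cv2.cvtColor(im,cv2.COLOR_RGB2HSV)
k=cv2.inRange(hsv,(18,120,60),(32,255,255)); cs,_=cv2.findContours(k,0,2)
for q in cs:
    if cv2.contourArea(q)>80:
        r=cv2.minAreaRect(q); print(r,cv2.contourArea(q),ray(c,*r[0],.055)[:2],ray(c,*r[0],.135)[:2])
E
```

```text
clock: 8.17
tcp_pos: [0.638, 0.1649, 0.1576]
orientation: [-0.003, -0.679, 0.734, 0.002]
wrist_force: [-0.2, -0.0, -1.9]
finger_gap: 0.0152
clock: 8.58
tcp_pos: [0.6412, 0.1654, 0.1568]
orientation: [0.001, -0.68, 0.733, -0.001]
wrist_force: [-0.5, 0.2, -0.1]
finger_gap: 0.0154
clock: 9.0
tcp_pos: [0.6406, 0.1653, 0.1559]
orientation: [0.0, -0.68, 0.733, -0.0]
wrist_force: [-0.3, -0.3, 0.4]
finger_gap: 0.0361
clock: 9.42
tcp_pos: [0.6416, 0.1655, 0.2645]
orientation: [0.002, -0.68, 0.733, -0.002]
wrist_force: [0.7, 0.5, 1.1]
finger_gap: 0.0358
clock 9.4 tcp [0.6416 0.1655 0.2645] psi -94.3 gap 0.0358 F [0.7 0.5 1.1] | travel [-3.99  3.46  1.6 ] turn 1.46
((386.1549072265625, 240.67703247070312), (21.286083221435547, 16.097599029541016), 3.8140745162963867) 264.5 [ 0.47561652 -0.2454908 ] [ 0.47406935 -0.22915144]
((369.0, 180.99998474121094), (14.142135620117188, 18.384777069091797), 45.0) 152.0 [ 0.65190884 -0.19881305] [ 0.6399792  -0.18522272]
((246.0723114013672, 183.3457794189453), (6.0207648277282715, 27.232994079589844), 4.573921203613281) 96.0 [0.64749386 0.16529289] [0.63582423 0.15743975]
```

```bash
M="python3 -m crank"
for i in 1 2; do $M '{"travel":[[-0.4,0.35,0],[-0.8,0.7,0],[-1.2,1.05,0],[-1.6,1.4,0],[-2,1.73,0]],"turn":[0,0,0,0,0]}' 50 >/dev/null; done
$M '{"travel":[[0,0,0],[0,0,0],[0,0,0.2],[0,0,0.5],[0,0,0.8]],"turn":[0.12,0.24,0.36,0.48,0.6]}'  >/dev/null
$M '{"travel":[[0,0,0],[0,0,0],[0,0,0],[0,0,0],[0,0,0]],"turn":[0.12,0.24,0.36,0.48,0.6]}'  >/dev/null
$M '{"travel":[[0,0,0],[0,0,0],[0,0,0],[0,0,0],[0,0,0]],"turn":[0.1,0.2,0.26,0.26,0.26]}' 
python3 - <<'E'
from h import *
rel(.516,.335,.071,182)
c=snap('wrist','w3.png'); hsv=cv2.cvtColor(c['image'],cv2.COLOR_RGB2HSV)
print(proj(c,[.516,.335,.102]))
for n,lo,hi,z in [('y',(18,120,60),(32,255,255),.055),('g',(40,80,20),(90,255,255),.102)]:
    cs,_=cv2.findContours(cv2.inRange(hsv,lo,hi),0,2)
    for q in cs:
        if cv2.contourArea(q)>150:
            r=cv2.minAreaRect(q); print(n,np.round(r[0]),np.round(r[1]),r[2],ray(c,*r[0],z)[:2])
s=snap('scene','s4.png')
E
```

```text
clock: 11.55
tcp_pos: [0.5143, 0.3352, 0.227]
orientation: [-0.0, -0.019, 1.0, -0.0]
wrist_force: [-1.0, -0.2, -0.2]
finger_gap: 0.0501
clock 11.6 tcp [0.5143 0.3352 0.227 ] psi -177.9 gap 0.0501 F [-1.  -0.2 -0.2] | travel [-0.05 -0.    3.9 ] turn 0.002
[283.5303494  206.44622847]
y [ 81. 312.] [39. 91.] 23.45902442932129 [0.66250655 0.11313156]
y [283. 190.] [35. 76.] 90.0 [0.51276419 0.33450136]
g [138. 412.] [14. 25.] 90.0 [0.75163691 0.18769649]
g [418. 398.] [45. 43.] -0.0 [0.72039185 0.48385757]
g [ 55. 360.] [ 9. 53.] 49.63546371459961 [0.6863124  0.11147332]
g [483. 327.] [187.  65.] 28.825551986694336 [0.63020435 0.53265766]
g [107. 277.] [35. 27.] 43.602821350097656 [0.58976316 0.1752243 ]
g [284. 198.] [25. 17.] 90.0 [0.50896108 0.33470141]
g [ 35. 140.] [ 70. 131.] 0.0 [0.46739926 0.13342958]
```

View pics/w3.png

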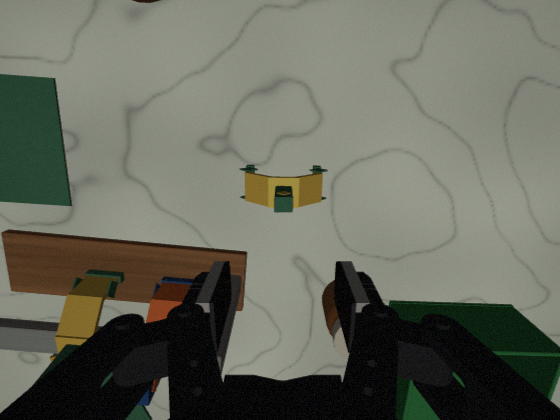

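View pics/s4.png

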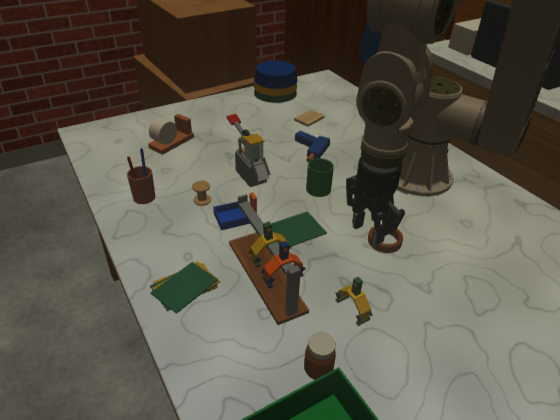

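Scene: cuff B hangs beside the orange one at (268,243). Wrist: cuff A's post at (284,200), as predicted. Grip and carry.

```bash
M="python3 -m crank"
$M '{"travel":[[-0.05,0,0.8],[-0.05,0,1.6],[-0.05,0,2.4],[-0.05,0,3.1],[-0.05,0,3.5]],"turn":[0,0,0,0,0]}' >/dev/null
$M '{"travel":[[0,0,0.2],[0,0,0.4],[0,0,0.4],[0,0,0.4],[0,0,0.4]],"turn":[0,0,0,0,0]}'
$M '{"travel":[[0,0,0],[0,0,0],[0,0,0],[0,0,0],[0,0,0]],"turn":[0,0,0,0,0]}' 5 40
$M '{"travel":[[0,0,0],[0,0,-0.1],[0,0,-0.4],[0,0,-0.9],[0,0,-1.6]],"turn":[0,0,0,0,0]}' >/dev/null
$M '{"travel":[[0,0,-0.8],[0,0,-1.6],[0,0,-2.4],[0,0,-3.2],[0,0,-3.4]],"turn":[0,0,0,0,0]}'
for i in 1 2 3; do $M '{"travel":[[-0.18,-0.4,0],[-0.36,-0.8,0],[-0.54,-1.2,0],[-0.72,-1.6,0],[-0.92,-1.97,0]],"turn":[0,0,0,0,0]}'; done
for i in 1 2; do $M '{"travel":[[0,0,0],[0,0,0],[0,0,0],[0,0,0],[0,0,0]],"turn":[-0.12,-0.24,-0.36,-0.48,-0.6]}' >/dev/null; done
$M '{"travel":[[0,0,0],[0,0,0],[0,0,0],[0,0,0],[0,0,0]],"turn":[-0.1,-0.2,-0.257,-0.257,-0.257]}' 
python3 -c "
from h import *
rel(.6345,.103,.152,265.5)"
```

```text
clock: 12.48
tcp_pos: [0.5176, 0.3359, 0.0731]
orientation: [0.001, -0.018, 1.0, 0.0]
wrist_force: [-0.0, -0.3, -0.4]
finger_gap: 0.0498
clock: 12.9
tcp_pos: [0.5171, 0.3357, 0.0725]
orientation: [0.001, -0.018, 1.0, 0.0]
wrist_force: [-0.8, 0.7, 4.5]
finger_gap: 0.0154
clock: 13.73
tcp_pos: [0.5179, 0.3359, 0.2771]
orientation: [0.003, -0.018, 1.0, 0.001]
wrist_force: [1.5, -0.2, -0.4]
finger_gap: 0.0152
clock: 14.15
tcp_pos: [0.5558, 0.2569, 0.2704]
orientation: [-0.001, -0.018, 1.0, -0.0]
wrist_force: [0.1, 0.2, -1.2]
finger_gap: 0.0154
clock: 14.57
tcp_pos: [0.5954, 0.1794, 0.2703]
orientation: [-0.001, -0.018, 1.0, -0.0]
wrist_force: [0.8, 0.9, -1.4]
finger_gap: 0.0149
clock: 14.98
tcp_pos: [0.635, 0.1019, 0.2704]
orientation: [-0.001, -0.017, 1.0, -0.0]
wrist_force: [-0.2, -0.5, -1.2]
finger_gap: 0.0155
clock: 16.23
tcp_pos: [0.6351, 0.1028, 0.2709]
orientation: [-0.001, -0.678, 0.735, 0.0]
wrist_force: [-0.7, 0.6, -0.8]
finger_gap: 0.0151
clock 16.2 tcp [0.6351 0.1028 0.2709] psi -94.6 gap 0.0151 F [-0.7  0.6 -0.8] | travel [-0.    0.01  2.97] turn -0.002
```

```bash
M="python3 -m crank"
$M '{"travel":[[0,0,0.6],[0,0,1.2],[0,0,1.8],[0,0,2.4],[0,0,2.75]],"turn":[0,0,0,0,0]}' >/dev/null
$M '{"travel":[[0,0,0.1],[0,0,0.2],[0,0,0.2],[0,0,0.2],[0,0,0.2]],"turn":[0,0,0,0,0]}'
$M '{"travel":[[0,0,0],[0,0,0],[0,0,0],[0,0,0],[0,0,0]],"turn":[0,0,0,0,0]}' 36 40
$M '{"travel":[[0,0,-0.3],[0,0,-0.8],[0,0,-1.5],[0,0,-2.3],[0,0,-2.6]],"turn":[0,0,0,0,0]}' 
python3 - <<'E'
from h import *
rel(.551,-.076,.20,261)
E
```

```text
clock: 17.07
tcp_pos: [0.636, 0.103, 0.1549]
orientation: [0.001, -0.679, 0.734, -0.001]
wrist_force: [0.4, -0.2, -1.3]
finger_gap: 0.0154
clock: 17.48
tcp_pos: [0.6353, 0.103, 0.1538]
orientation: [0.0, -0.679, 0.734, -0.0]
wrist_force: [-0.3, -0.1, 0.3]
finger_gap: 0.036
clock: 17.9
tcp_pos: [0.6364, 0.1031, 0.2624]
orientation: [0.002, -0.679, 0.734, -0.002]
wrist_force: [0.8, -0.6, 1.0]
finger_gap: 0.0358
clock 17.9 tcp [0.6364 0.1031 0.2624] psi -94.5 gap 0.0358 F [ 0.8 -0.6  1. ] | travel [4.63 1.79 1.55] turn 0.078
```

```bash
M="python3 -m crank"
$M '{"travel":[[0.9,0.35,0],[1.85,0.7,0],[2.8,1.05,0],[3.7,1.45,0],[4.63,1.79,0]],"turn":[0,0,0.02,0.05,0.078]}' 60
$M '{"travel":[[0,0,0.5],[0,0,1],[0,0,1],[0,0,1],[0,0,1]],"turn":[0,0,0,0,0]}'
python3 - <<'E'
from h import *
rel(.551,-.076,.045,261)
c=snap('wrist','w5.png'); print(proj(c,[.551,-.076,.066]))
hsv=cv2.cvtColor(c['image'],cv2.COLOR_RGB2HSV)
for n,lo,hi,z in [('fin',(3,150,60),(18,255,255),.066),('tray',(100,120,40),(130,255,255),.026)]:
    cs,_=cv2.findContours(cv2.inRange(hsv,lo,hi),0,2)
    for q in cs:
        if cv2.contourArea(q)>150:
            r=cv2.minAreaRect(q); b=[ray(c,*p,z)[:2] for p in cv2.boxPoints(r)]; e=max(b[1]-b[0],b[2]-b[1],key=np.linalg.norm)
            print(n,np.round(r[0]),np.round(r[1]),r[2],ray(c,*r[0],z)[:2],np.linalg.norm(e),np.degrees(np.arctan2(e[1],e[0])))
s=snap('top','top5.png'); cv2.imwrite('pics/m5.png',np.hstack([c['image'],s['image'][140:280,150:460].repeat(2,0).repeat(1,1)[:280].copy() if 0 else cv2.copyMakeBorder(s['image'][140:280,160:400],0,280,0,0,0)])[:,:,::-1])
E
```

```text
clock: 18.32
tcp_pos: [0.5481, -0.0771, 0.2579]
orientation: [0.0, -0.649, 0.76, -0.0]
wrist_force: [-0.0, 0.3, 0.7]
finger_gap: 0.0599
clock: 18.73
tcp_pos: [0.5497, -0.0758, 0.2185]
orientation: [0.0, -0.65, 0.76, -0.0]
wrist_force: [-0.6, 0.2, 0.3]
finger_gap: 0.0601
clock 18.7 tcp [ 0.5497 -0.0758  0.2185] psi -98.9 gap 0.0601 F [-0.6  0.2  0.3] | travel [-0.   -0.03  4.34] turn 0.001
[280.08105662 196.50806319]
fin [251. 357.] [26. 36.] 51.009002685546875 [0.61145356 0.10051594] 0.04428734706869346 -145.45664879226757
fin [523. 345.] [56. 34.] 42.43622589111328 [0.31603437 0.13037453] 0.07427986078936277 130.16732214293492
fin [279. 185.] [40. 10.] 90.0 [ 0.55026052 -0.08702058] 0.03783417134111979 81.18356933119988
tray [225. 179.] [72. 98.] 90.0 [ 0.60681997 -0.09290964] 0.09889398225357922 171.09734602354757
```

View pics/m5.png

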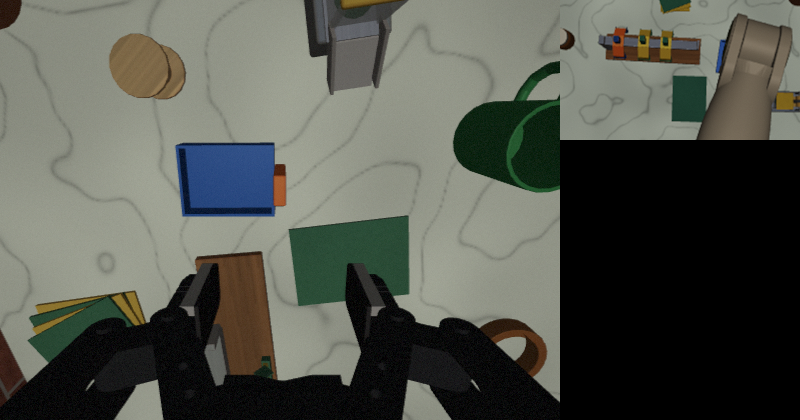

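Wrist: fin top about (280,191), tray square to the tool; top crop shows all three cuffs on the arm. Take the fin.

```bash
M="python3 -m crank"
python3 - <<'E'
from h import *
c=dict(np.load('pics/w5.png.npz'))
print('chute L/R end',ray(c,330,94,.044),ray(c,379,90,.044)); print('fin top',ray(c,280,191,.066))
E
$M '{"travel":[[0.08,-0.03,0.8],[0.08,-0.03,1.6],[0.08,-0.03,2.4],[0.08,-0.03,3.2],[0.08,-0.03,4.0]],"turn":[0,0,0,0,0]}' 60 60 >/dev/null
$M '{"travel":[[0,0,0.3],[0,0,0.58],[0,0,0.58],[0,0,0.58],[0,0,0.58]],"turn":[0,0,0,0,0]}'
$M '{"travel":[[0,0,0],[0,0,0],[0,0,0],[0,0,0],[0,0,0]],"turn":[0,0,0,0,0]}' 0 60
$M '{"travel":[[0,0,-0.05],[0,0,-0.15],[0,0,-0.4],[0,0,-0.8],[0,0,-1]],"turn":[0,0,0,0,0]}'
python3 - <<'E'
from h import *
rel(.474,-.058,.075,180)
E
```

```text
chute L/R end [ 0.49187165 -0.15876119  0.044     ] [ 0.44746393 -0.15526439  0.044     ]
fin top [ 0.55024343 -0.08124255  0.066     ]
clock: 19.67
tcp_pos: [0.5513, -0.0794, 0.0358]
orientation: [0.001, -0.65, 0.76, -0.001]
wrist_force: [0.7, -0.1, 0.6]
finger_gap: 0.0601
clock: 20.08
tcp_pos: [0.5505, -0.0795, 0.0352]
orientation: [0.0, -0.65, 0.76, -0.001]
wrist_force: [-0.0, -0.5, 4.3]
finger_gap: 0.0113
clock: 20.5
tcp_pos: [0.5505, -0.0795, 0.0763]
orientation: [0.0, -0.65, 0.76, -0.001]
wrist_force: [1.1, -0.2, -1.5]
finger_gap: 0.0113
clock 20.5 tcp [ 0.5505 -0.0795  0.0763] psi -99.0 gap 0.0113 F [ 1.1 -0.2 -1.5] | travel [-0.23  1.97  0.03] turn 1.414
```

```bash
M="python3 -m crank"
$M '{"travel":[[-0.2,0.45,0],[-0.4,0.9,0],[-0.6,1.35,0],[-0.75,1.75,0],[-0.92,2.13,0]],"turn":[0,0,0,0,0]}'
for i in 1 2; do $M '{"travel":[[0,0,0],[0,0,0],[0,0,0],[0,0,0],[0,0,0]],"turn":[0.1,0.2,0.3,0.4,0.5]}' >/dev/null; done
$M '{"travel":[[0,0,0],[0,0,0],[0,0,0],[0,0,0],[0,0,0]],"turn":[0.1,0.2,0.3,0.4,0.414]}'
python3 - <<'E'
from h import *
rel(.472,-.042,.036,180)
c=snap('wrist','w6.png')
E
```

```text
clock: 20.92
tcp_pos: [0.4707, -0.0293, 0.075]
orientation: [0.0, -0.65, 0.76, -0.0]
wrist_force: [-0.6, 0.0, -2.1]
finger_gap: 0.011
clock: 22.17
tcp_pos: [0.4718, -0.0298, 0.075]
orientation: [0.0, 0.001, 1.0, -0.0]
wrist_force: [0.6, 0.5, -0.0]
finger_gap: 0.0116
clock 22.2 tcp [ 0.4718 -0.0298  0.075 ] psi 179.8 gap 0.0116 F [ 0.6  0.5 -0. ] | travel [-0.01 -0.31  0.98] turn -0.003
```

View pics/w6.png

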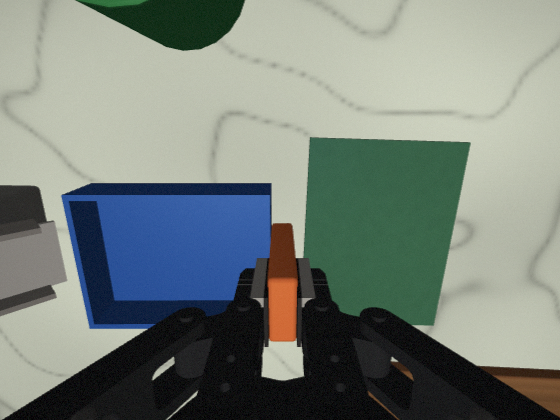

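Tray held level, long side towards the chute; chute mouth at about (58,252), tray end wall (75,262). Checking the alignment.

```bash
python3 - <<'E'
from h import *
c=dict(np.load('pics/w6.png.npz'))
for p in [(52,222),(66,282)]: print('chute',ray(c,*p,.046).round(4))
for p in [(64,196),(90,328)]: print('tray end top',ray(c,*p,.067).round(4))
s=dict(np.load('pics/top1.png.npz')); hsv=cv2.cvtColor(s['image'],cv2.COLOR_RGB2HSV)
k=s['image'][220:262,345:455]; 
r=cv2.inRange(hsv,(0,150,60),(5,255,255)); r[:, :420]=0; r[:230]=0; r[255:]=0; r[:,450:]=0
m=cv2.moments(r,True); print('paddle',ray(s,m['m10']/m['m00'],m['m01']/m['m00'],.15))
c1=np.array(ray(s,356,241,.044)); print(c1)
E
```

```text
chute [ 0.4532 -0.1591  0.046 ]
chute [ 0.4909 -0.1591  0.046 ]
tray end top [ 0.4326 -0.1348  0.067 ]
tray end top [ 0.5071 -0.136   0.067 ]
paddle [ 0.47104975 -0.36151833  0.15      ]
[ 0.47521074 -0.15922248  0.044     ]
```

```bash
M="python3 -m crank"
$M '{"travel":[[-0.01,-0.2,0.2],[-0.01,-0.38,0.5],[-0.01,-0.38,0.8],[-0.01,-0.38,0.95],[-0.01,-0.38,1.0]],"turn":[0,0,0,0,0]}'
$M '{"travel":[[0,-0.12,0],[0,-0.25,0],[0,-0.37,0],[0,-0.5,0],[0,-0.62,0]],"turn":[0,0,0,0,0]}'
$M '{"travel":[[0,0,0],[0,0,0],[0,0,0],[0,0,0],[0,0,0]],"turn":[0,0,0,0,0]}' 40 60
$M '{"travel":[[0,0,-0.4],[0,0,-1],[0,0,-2],[0,0,-3],[0,0,-4]],"turn":[0,0,0,0,0]}'
python3 - <<'E'
from h import *
rel(.471,-.361,.2,180)
s=snap('scene','s7.png')
c=snap('wrist','w7.png'); cv2.imwrite('pics/m7.png',cv2.resize(np.hstack([c['image'],s['image'][100:350,150:390].repeat(1,0) if 0 else cv2.resize(s['image'][110:290,170:350],(420,420))]),(800,343))[:,:,::-1])
E
```

```text
clock: 22.63
tcp_pos: [0.4714, -0.0456, 0.0349]
orientation: [-0.001, -0.001, 1.0, -0.0]
wrist_force: [-9.9, 0.6, 31.4]
finger_gap: 0.0112
clock: 23.05
tcp_pos: [0.4725, -0.0696, 0.035]
orientation: [0.001, -0.001, 1.0, 0.001]
wrist_force: [-0.3, 4.4, 6.4]
finger_gap: 0.0112
clock: 23.47
tcp_pos: [0.4718, -0.0696, 0.0343]
orientation: [-0.0, -0.0, 1.0, -0.0]
wrist_force: [0.1, -0.6, 0.6]
finger_gap: 0.0402
clock: 23.88
tcp_pos: [0.4712, -0.0694, 0.1959]
orientation: [-0.001, -0.0, 1.0, 0.0]
wrist_force: [1.4, -0.3, -0.2]
finger_gap: 0.04
clock 23.9 tcp [ 0.4712 -0.0694  0.1959] psi -180.0 gap 0.04 F [ 1.4 -0.3 -0.2] | travel [ 0.01 -7.29 -0.1 ] turn 0.001
```

View pics/m7.png

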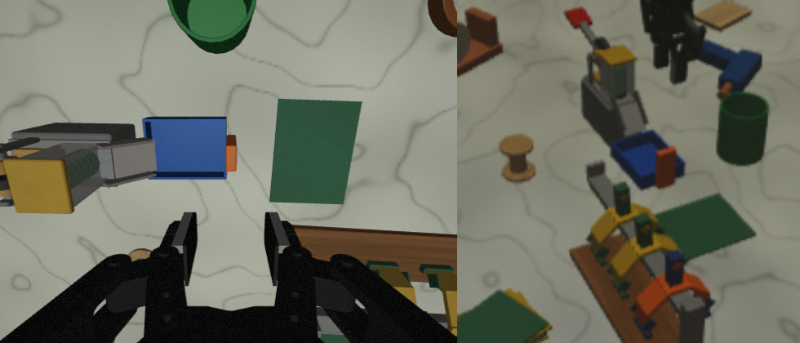

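Tray sits under the chute, all three cuffs hang. Moving above the paddle with shut fingers.

```bash
M="python3 -m crank"
$M '{"travel":[[0,0,-0.4],[0,0,-0.8],[0,0,-0.8],[0,0,-0.8],[0,0,-0.8]],"turn":[0,0,0,0,0]}' 0 60 >/dev/null
for i in 1 2; do $M '{"travel":[[0,-0.7,0],[0,-1.4,0],[0,-2.1,0],[0,-2.9,0],[0,-3.65,0]],"turn":[0,0,0,0,0]}'; done
$M '{"travel":[[0,0,0.5],[0,0,1.0],[0,0,1.5],[0,0,1.65],[0,0,1.65]],"turn":[0,0,0,0,0]}'
$M '{"travel":[[0,0,0],[0,0,0.05],[0,0,0.1],[0,0,0.15],[0,0,0.15]],"turn":[0,0,0,0,0]}'
$M '{"travel":[[0,0,0.05],[0,0,0.1],[0,0,0.15],[0,0,0.2],[0,0,0.2]],"turn":[0,0,0,0,0]}'
python3 - <<'E'
from h import *
rel(.471,-.361,.103,180)
c=snap('top','top8.png'); s=snap('scene','s8.png')
E
```

```text
clock: 24.82
tcp_pos: [0.4712, -0.2166, 0.2249]
orientation: [-0.001, -0.0, 1.0, 0.001]
wrist_force: [0.7, 0.2, -0.3]
finger_gap: 0.0003
clock: 25.23
tcp_pos: [0.4713, -0.3628, 0.2246]
orientation: [-0.001, -0.0, 1.0, 0.001]
wrist_force: [-0.0, -0.3, -0.4]
finger_gap: -0.0001
clock: 25.65
tcp_pos: [0.4704, -0.3602, 0.1571]
orientation: [-0.002, -0.0, 1.0, 0.002]
wrist_force: [0.4, 0.4, 0.1]
finger_gap: -0.0004
clock: 26.07
tcp_pos: [0.4722, -0.3617, 0.1548]
orientation: [0.0, -0.0, 1.0, -0.0]
wrist_force: [-0.2, 0.6, -0.3]
finger_gap: -0.0
clock: 26.48
tcp_pos: [0.4722, -0.362, 0.1465]
orientation: [0.0, -0.0, 1.0, -0.0]
wrist_force: [0.4, -1.6, 3.3]
finger_gap: 0.0005
clock 26.5 tcp [ 0.4722 -0.362   0.1465] psi -180.0 gap 0.0005 F [ 0.4 -1.6  3.3] | travel [0.03 0.03 1.09] turn 0.0
```

```bash
M="python3 -m crank"
$M '{"travel":[[0,0,0.25],[0,0,0.5],[0,0,0.7],[0,0,0.85],[0,0,0.95]],"turn":[0,0,0,0,0]}'
$M '{"travel":[[0,0,0.03],[0,0,0.06],[0,0,0.08],[0,0,0.1],[0,0,0.1]],"turn":[0,0,0,0,0]}'
$M '{"travel":[[0,0,0.01],[0,0,0.03],[0,0,0.03],[0,0,0.03],[0,0,0.03]],"turn":[0,0,0,0,0]}'
```

```text
clock: 27.0
tcp_pos: [0.4728, -0.362, 0.1082]
orientation: [0.001, -0.0, 1.0, -0.0]
wrist_force: [0.9, -0.3, 7.6]
finger_gap: -0.0006
clock: 27.42
tcp_pos: [0.4728, -0.3615, 0.1052]
orientation: [0.001, -0.0, 1.0, -0.0]
wrist_force: [0.0, 0.1, 10.3]
finger_gap: -0.0003
clock: 27.83
tcp_pos: [0.4728, -0.3615, 0.1049]
orientation: [0.001, -0.0, 1.0, -0.0]
wrist_force: [0.4, 2.1, 15.1]
finger_gap: -0.0
```

Stop reached (force jump at z 0.105). Release and look.

```bash
M="python3 -m crank"
$M '{"travel":[[0,0,-0.3],[0,0,-0.6],[0,0,-0.9],[0,0,-1.2],[0,0,-1.5]],"turn":[0,0,0,0,0]}'
$M '{"travel":[[0,0,0],[0,0,0],[0,0,0],[0,0,0],[0,0,0]],"turn":[0,0,0,0,0]}'
python3 - <<'E'
from h import *
s=snap('scene','s9.png'); c=snap('wrist','w9.png')
cv2.imwrite('pics/m9.png',np.hstack([cv2.resize(s['image'][110:240,190:320],(400,400),interpolation=2),cv2.resize(c['image'],(400,400))])[:,:,::-1])
E
```

```text
clock: 28.25
tcp_pos: [0.4714, -0.3604, 0.1624]
orientation: [-0.001, -0.0, 1.0, 0.001]
wrist_force: [-0.5, -0.1, -0.0]
finger_gap: -0.0002
clock: 28.67
tcp_pos: [0.4715, -0.3612, 0.162]
orientation: [-0.001, -0.0, 1.0, 0.001]
wrist_force: [-0.1, 0.6, -0.1]
finger_gap: 0.0002
```

View pics/m9.png

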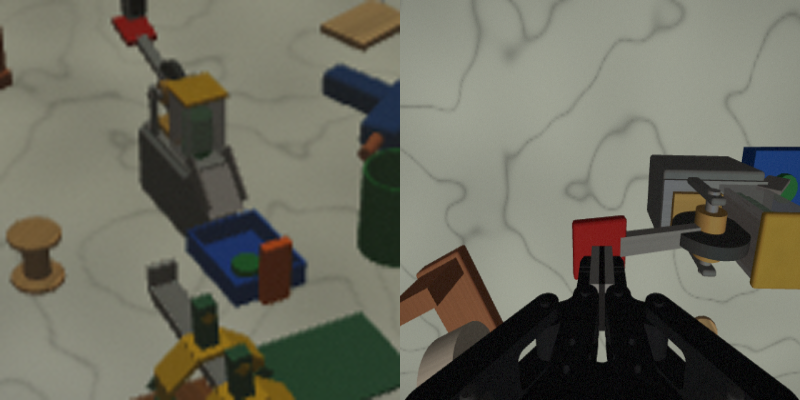

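One green gem lies in the tray (scene crop (245,263)); lever is up. Second press.

```bash
M="python3 -m crank"
$M '{"travel":[[0,0,0.3],[0,0,0.6],[0,0,0.9],[0,0,1.15],[0,0,1.35]],"turn":[0,0,0,0,0]}'
$M '{"travel":[[0,0,0.05],[0,0,0.1],[0,0,0.13],[0,0,0.15],[0,0,0.15]],"turn":[0,0,0,0,0]}'
$M '{"travel":[[0,0,-0.3],[0,0,-0.6],[0,0,-0.9],[0,0,-1.2],[0,0,-1.5]],"turn":[0,0,0,0,0]}'
$M '{"travel":[[0,0,-0.5],[0,0,-1],[0,0,-1.5],[0,0,-1.75],[0,0,-1.75]],"turn":[0,0,0,0,0]}'
for i in 1 2; do $M '{"travel":[[0,0.7,0],[0,1.4,0],[0,2.2,0],[0,2.9,0],[0,3.65,0]],"turn":[0,0,0,0,0]}'; done
python3 - <<'E'
from h import *
rel(.472,-.070,.036,180)
s=snap('scene','s10.png'); c=snap('wrist','w10.png')
cv2.imwrite('pics/m10.png',np.hstack([cv2.resize(s['image'][110:240,190:320],(400,400),interpolation=2),cv2.resize(c['image'],(400,400))])[:,:,::-1])
E
```

```text
clock: 29.18
tcp_pos: [0.4727, -0.3625, 0.1097]
orientation: [0.001, 0.0, 1.0, -0.001]
wrist_force: [0.2, 2.4, 8.2]
finger_gap: -0.0001
clock: 29.6
tcp_pos: [0.4728, -0.3618, 0.1051]
orientation: [0.001, -0.0, 1.0, -0.0]
wrist_force: [-1.1, 2.1, 11.3]
finger_gap: -0.0
clock: 30.02
tcp_pos: [0.4719, -0.3613, 0.1636]
orientation: [-0.0, -0.0, 1.0, 0.0]
wrist_force: [-0.6, 0.4, -0.7]
finger_gap: 0.0002
clock: 30.43
tcp_pos: [0.4729, -0.3625, 0.2356]
orientation: [0.001, -0.0, 1.0, -0.001]
wrist_force: [-0.4, 0.1, 0.6]
finger_gap: -0.0002
clock: 30.85
tcp_pos: [0.4711, -0.2142, 0.2315]
orientation: [-0.001, 0.0, 1.0, 0.001]
wrist_force: [-0.7, -0.3, -0.2]
finger_gap: -0.0001
clock: 31.27
tcp_pos: [0.471, -0.0682, 0.2317]
orientation: [-0.001, 0.0, 1.0, 0.0]
wrist_force: [1.2, 0.4, -0.3]
finger_gap: -0.0001
clock 31.3 tcp [ 0.471  -0.0682  0.2317] psi 180.0 gap -0.0001 F [ 1.2  0.4 -0.3] | travel [-0.03 -0.05  4.89] turn -0.0
```

View pics/m10.png

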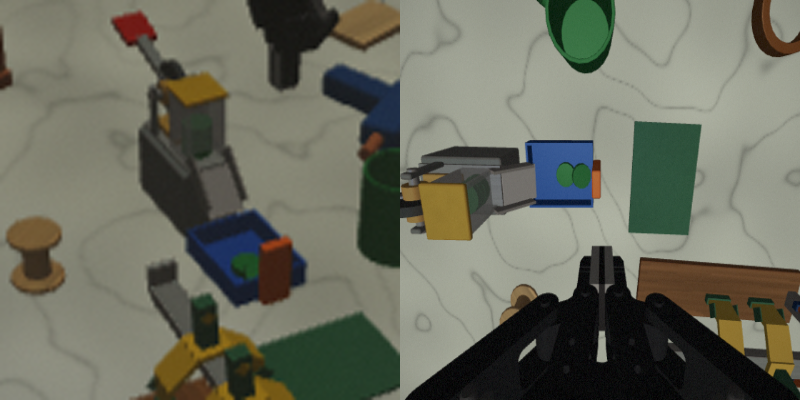

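Wrist view shows two gems in the tray at (565,175) and (581,175) of the crop, tray unmoved. Regrip the fin, slide out, carry to the mat.

```bash
M="python3 -m crank"
$M '{"travel":[[-0.03,-0.05,0.8],[-0.03,-0.05,1.6],[-0.03,-0.05,2.4],[-0.03,-0.05,3.2],[-0.03,-0.05,4.0]],"turn":[0,0,0,0,0]}' 45 60 >/dev/null
$M '{"travel":[[0,0,0.3],[0,0,0.6],[0,0,0.88],[0,0,0.88],[0,0,0.88]],"turn":[0,0,0,0,0]}'
$M '{"travel":[[0,0,0],[0,0,0],[0,0,0],[0,0,0],[0,0,0]],"turn":[0,0,0,0,0]}' 0 60
$M '{"travel":[[0,0.1,-0.02],[0,0.25,-0.04],[0,0.4,-0.05],[0,0.55,-0.05],[0,0.65,-0.05]],"turn":[0,0,0,0,0]}'
$M '{"travel":[[0,0.05,-0.2],[0,0.1,-0.4],[0,0.15,-0.6],[0,0.2,-0.75],[0,0.25,-0.8]],"turn":[0,0,0,0,0]}'
python3 -c "
from h import *
rel(.484,.088,.039,180)"
```

```text
clock: 32.2
tcp_pos: [0.4718, -0.0718, 0.0368]
orientation: [-0.001, 0.0, 1.0, 0.0]
wrist_force: [0.1, -0.3, 0.2]
finger_gap: 0.0451
clock: 32.62
tcp_pos: [0.4739, -0.072, 0.0389]
orientation: [0.001, -0.0, 1.0, -0.0]
wrist_force: [-0.2, 0.2, 4.0]
finger_gap: 0.0111
clock: 33.03
tcp_pos: [0.4727, -0.0446, 0.0399]
orientation: [-0.0, -0.001, 1.0, 0.0]
wrist_force: [-0.3, 0.1, -2.1]
finger_gap: 0.0111
clock: 33.45
tcp_pos: [0.4743, -0.0359, 0.0738]
orientation: [0.001, -0.0, 1.0, -0.0]
wrist_force: [-0.3, 0.6, -2.2]
finger_gap: 0.0109
clock 33.5 tcp [ 0.4743 -0.0359  0.0738] psi -180.0 gap 0.0109 F [-0.3  0.6 -2.2] | travel [-0.24  3.1   0.87] turn 0.0
```

```bash
M="python3 -m crank"
$M '{"travel":[[-0.04,0.3,0],[-0.08,0.8,0],[-0.14,1.4,0],[-0.2,2.0,0],[-0.24,2.5,0]],"turn":[0,0,0,0,0]}'
$M '{"travel":[[0,0.3,0],[0,0.5,0.1],[0,0.6,0.3],[0,0.6,0.5],[0,0.6,0.65]],"turn":[0,0,0,0,0]}'
$M '{"travel":[[0,0,0.05],[0,0,0.1],[0,0,0.14],[0,0,0.16],[0,0,0.16]],"turn":[0,0,0,0,0]}'
```

```text
clock: 33.87
tcp_pos: [0.4829, 0.0655, 0.0724]
orientation: [0.0, 0.0, 1.0, 0.0]
wrist_force: [0.2, 0.3, -1.6]
finger_gap: 0.0113
clock: 34.28
tcp_pos: [0.482, 0.0878, 0.0447]
orientation: [-0.001, 0.0, 1.0, -0.0]
wrist_force: [-0.7, -0.3, -1.8]
finger_gap: 0.0108
clock: 34.7
tcp_pos: [0.4816, 0.0876, 0.0419]
orientation: [-0.001, 0.0, 1.0, -0.0]
wrist_force: [-11.3, -0.2, 23.3]
finger_gap: 0.011
```

Contact at z 0.042 (23 N). Release, retreat up and away, and look.

```bash
M="python3 -m crank"
$M '{"travel":[[0,0,-0.02],[0,0,-0.02],[0,0,-0.02],[0,0,-0.02],[0,0,-0.02]],"turn":[0,0,0,0,0]}' 40 60
$M '{"travel":[[0,0,-0.4],[0,0,-1],[0,0,-2],[0,0,-3],[0,0,-4]],"turn":[0,0,0,0,0]}'
$M '{"travel":[[0.3,-0.8,-0.2],[0.6,-1.6,-0.4],[1,-2.4,-0.5],[1.3,-3.2,-0.5],[1.6,-4,-0.5]],"turn":[0,0,0,0,0]}'
$M '{"travel":[[0.3,-0.9,0],[0.3,-1.8,0],[0.3,-2.7,0],[0.3,-3.6,0],[0.3,-4.5,0]],"turn":[0,0,0,0,0]}'
python3 - <<'E'
from h import *
print(get_state()['clock'])
s=snap('scene','s11.png'); c=snap('top','top11.png')
hsv=cv2.cvtColor(c['image'],cv2.COLOR_RGB2HSV)
k=cv2.inRange(hsv,(100,120,40),(130,255,255)); k[:, :255]=0;k[:,330:]=0;k[:200]=0;k[285:]=0
r=cv2.minAreaRect(max(cv2.findContours(k,0,2)[0],key=cv2.contourArea)); print('tray',r,ray(c,*r[0],.029))
cv2.imwrite('pics/m11.png',np.hstack([cv2.resize(s['image'][100:330,190:420],(400,400),interpolation=2),cv2.resize(c['image'][140:300,180:340],(400,400),interpolation=2)])[:,:,::-1])
E
```

```text
clock: 35.12
tcp_pos: [0.4827, 0.088, 0.0402]
orientation: [-0.0, 0.0, 1.0, -0.0]
wrist_force: [0.2, 0.6, -0.4]
finger_gap: 0.0397
clock: 35.53
tcp_pos: [0.4821, 0.0882, 0.2016]
orientation: [-0.001, -0.0, 1.0, -0.0]
wrist_force: [1.0, -0.5, -0.4]
finger_gap: 0.0403
clock: 35.95
tcp_pos: [0.4181, -0.0729, 0.2208]
orientation: [0.0, -0.0, 1.0, -0.0]
wrist_force: [1.6, -0.0, -0.8]
finger_gap: 0.0393
clock: 36.37
tcp_pos: [0.4063, -0.2536, 0.2204]
orientation: [0.0, 0.0, 1.0, -0.0]
wrist_force: [0.7, 0.6, 0.0]
finger_gap: 0.0396
36.3667
tray ((290.5, 239.5), (25.0, 33.0), 90.0) [0.48071337 0.03404995 0.029     ]
```

View pics/m11.png

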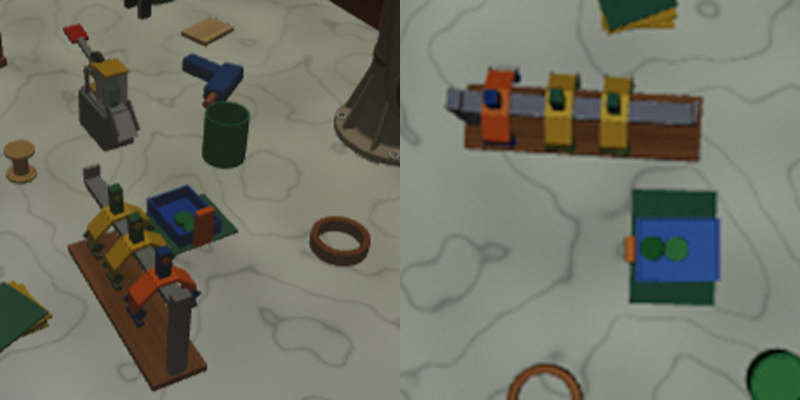

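Both gems in the tray on the mat, three cuffs upright on the arm. Last check for any other yellow cuff hidden earlier by the arm, then hand in if none.

```bash
python3 - <<'E'
from h import *
n=[]
for f in ('top1','top3','top5','top8','top11'):
    c=dict(np.load(f'pics/{f}.png.npz')); hsv=cv2.cvtColor(c['image'],cv2.COLOR_RGB2HSV)
    k=cv2.inRange(hsv,(20,130,60),(32,255,255))
    print(f,[tuple(np.round(cv2.minAreaRect(q)[0]).astype(int))+(cv2.contourArea(q),) for q in cv2.findContours(k,0,2)[0] if cv2.contourArea(q)>60])
c=snap('top','topf.png'); s=dict(np.load('pics/top11.png.npz'))
print('still',np.abs(c['image'][160:280,180:340].astype(int)-s['image'][160:280,180:340]).mean())
E
```

```text
top1 [(np.int64(249), np.int64(261), 228.0), (np.int64(384), np.int64(241), 250.5), (np.int64(190), np.int64(228), 229.5), (np.int64(277), np.int64(148), 73.0)]
top3 [(np.int64(384), np.int64(241), 248.0), (np.int64(246), np.int64(183), 95.0), (np.int64(275), np.int64(148), 77.5)]
top5 [(np.int64(384), np.int64(241), 250.0), (np.int64(265), np.int64(185), 265.5), (np.int64(243), np.int64(184), 271.0), (np.int64(278), np.int64(150), 72.5)]
top8 [(np.int64(384), np.int64(241), 251.5), (np.int64(266), np.int64(185), 267.0), (np.int64(243), np.int64(184), 270.0), (np.int64(277), np.int64(148), 73.0)]
top11 [(np.int64(384), np.int64(241), 250.5), (np.int64(265), np.int64(185), 264.5), (np.int64(243), np.int64(184), 270.0), (np.int64(278), np.int64(150), 72.5)]
still 0.9007291666666667
```

No other cuffs; everything is at rest. Handing in.

```bash
python3 -c "
from workcell import *
print(hand_in())"
```

```text
the job is handed in; nothing more can be done
None
```

The job is handed in, at about 36 s on the robot's clock; no verdict is reported. I found two yellow cuffs and hung both on the hook's arm beside the orange one, about 60 mm apart. I set the tray under the spout and gave two full lever presses. Then I put the tray with its two gems on the mat.

- **Cuffs:** the last pictures show all three cuffs hanging upright on the arm, and a yellow-colour check of five top views found no third yellow cuff.
- **Gems and lever:** both gems lie in the tray. Each press reached the lever's stop, and the lever was up afterwards. I did not count the gems left in the magazine.
- **Tray:** its centre measured (0.481, 0.034) m against the mat's (0.484, 0.040) m, about 7 mm off and well inside the tolerance.
- **Bystanders and end state:** I left the spool and bead jar alone but did not measure their final positions. Two top views taken just before handing in matched around the hook and mat, so nothing there was moving, and the gripper was clear of everything.

No check failed. My first estimate of the dispenser's position disagreed with the later one by about 13 mm. I used the later one, which came from the chute's end, and both gems landed in the tray.

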